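Clamp the filter housing onto the bench line

ROBOT

A 7-joint arm with a two-finger parallel gripper is mounted at the origin on a cart in front of the work surface, level with it; the furniture and walls round the work are solid. World frame = base frame: x ahead of the robot, y to its left, z up, the work surface at z = 0. Lengths are in m, angles in degrees, forces in N, time in s.
With the tool pointing down it reaches from about 0.425 to 0.875 m from the base axis. Payload 4.7 kg.
Tool frame: the origin (TCP) lies at the very end of the fingers, on their centre line; the grasp point (between the pads) lies 19 mm behind it (env.grasp_offset is the distance from the TCP to the grasp point, in m); z points along the fingers, y is the line along which they close (so a half turn about z gives the same grasp; the last joint's range is limited). The gripper opens to 87 mm and grips with 3 to 60 N. Pads are 19 mm wide; open, the fingers measure 117 mm over their backs; the gripper's body (75 mm by 190 mm) begins 51 mm behind the grasp point.
Start: joints at [-64.395, 18.392, -4.016, 83.108, 1.295, 78.541, -3.26], TCP at [0.273, 0.59, 0.223] pointing down, gripper open.
Joint ranges: [-163.93, 163.93], [-17.29, 119.83], [-79.2, 71.16], [3.27, 140.29], [-89.18, 269.18], [5.43, 117.66], [-154.24, 154.24]. Speed limits (degrees/s): [147.25, 147.25, 180, 180, 180, 180, 180].

INTERFACE

Orientations are given as [roll, pitch, yaw] about the fixed x, y, z axes, in that order (R = Rz(yaw) Ry(pitch) Rx(roll)).
In Python, from cell import env gives the robot as it stands. The module is installed in compiled form; this text tells all that it offers.
- The arm moves only by the tool drive_tool, never from a script. Its argument "moves" is one flat list of numbers, 5 for each row, row after row: the shift along the tool's x, y, z in units of 40 mm (1.0 is 40 mm), then the turn about the tool's z in units of 10 degrees (1.0 is 10 degrees), then the finger opening in mm, from 0 to 87. A call has 1 to 5 rows; each row is the pose to reach, as a shift and turn from the pose commanded when the call began, along the tool's axes at that moment; what a row does not reach only later rows make up. A row lasts 1/8 s, in which the tool goes at most 62.5 mm and 10.7 degrees, less where a joint would pass 70% of its speed; a pose out of reach is approached as far as the arm can. A call with a gripper value outside its range is refused whole. The fingers move at their own pace and stop on an object; "squeeze" is the grip in N (left out, the last holds). Time passes only in rows, so rows that repeat a pose let the fingers close. It gives the time, the measured TCP pose, the force, the opening and the grip force at its end, in the units of the state.
- env.get_obs(): the state, without advancing time (a new reading comes with each control period).
- env.read_camera(name): name is "side" or "top" or "wrist"; returns (picture, depth): 480x640x3 uint8, red, green, blue; 480x640 float32, m along the optical axis (not along the pixel's ray), 0 where there is no reading.
- env.camera_model(name): a dict with "K" (3x3 intrinsics, pixels), "rvec" (rotation vector, rad) and "tvec" (3), from world to camera coordinates, as OpenCV has them; the wrist camera has in their place "tool_from_camera" (4x4, takes a point from camera to tool coordinates, whose origin is the TCP and whose axes are the flange's). Camera axes: x right, y down, z forward; pixel columns grow to the right and rows downward; lengths in m; the calibration is good to about 2 mm. A picture is of the moment at which its call begins: read the wrist's pose just before it. camera_model takes no time and is no camera call.
- env.sign_off(): hands the job in; it is judged then, once.
The state is a dict: "time_s": time; "qpos": joint angles; "joint_velocities": joint speeds; "effort": joint torques, N m; "tool_pos": TCP position; "tool_rot": TCP orientation; "force": force on the tool from outside, world axes, zero at the start; "wrist_torque": the same for the moment, N m; "grip_width": finger opening in m; "grasp_force": force on a finger pad.
Only numpy, scipy, OpenCV 4.12 (cv2) and the standard library are available. Lean on these libraries where they do the work, as an engineer would, in place of code of your own. Each camera call takes 0.05 s, during which the arm holds its last target. There are 200 camera calls.

TASK

Couple the loose filter housing to the line: swing the hinged clamp collar over the two meeting flanges and press it gently home so that it draws the housing onto the seal, swing the bolt up into the collar's fork, then run the knurled nut down clockwise until it is hand-tight, about 0.1 N m, and let go. The seal's thickness differs from piece to piece, so go by feel: do not force the collar down and do not overtighten the nut; leave the housing in its saddle and the things lying around undisturbed.

Things in the scene. Friction and masses are not known exactly. Their poses are not given: they have to be found in the camera images.
- stand: Fixed base plate, 150 x 290 x 10 mm, with a grey inlet manifold (y 82 to 138 mm, 122 mm high, round dial), a stub pipe, the lower clamp half and the housing's saddle, a black clip. Origin: on the worktop under the middle of the clamp; x points across the tube, away from the robot, y along the tube to the manifold, z up.
- axis_point (a point): Point on the tube axis in the middle of the clamp, 80 mm above the stand's origin: face of the fixed flange. A firm black rubber seal stands 2.0 to 2.9 mm proud of it (thickness not known beforehand).
- filter_housing: Loose steel filter housing, 158 mm long, 0.7 to 1 kg, lying in the clip saddle along the stand's y, free to slide along it: 51 mm flange (2.5 mm rim, 45 degree back), 38 mm neck, 56 mm body, hose barb. Origin: centre of its flange face; it extends along its own -y. The face starts 0.8 to 3.3 mm clear of the seal; the closing collar's groove draws it in. It needs no handling.
- clamp_jaw: Hinged clamp collar: steel half ring, 72 mm outside, 24 mm wide. Origin: on its hinge axis (the stand's y direction), 42 mm behind the tube axis, level with it; axes parallel to the stand's when closed. It starts 1.3 to 1.75 rad open, up and back, and stays where it is left (hinge friction 0.12 N m). Home, it stops by feel between 0.02 rad short and 0.015 rad past closed, depending on the seal.
- lug (a point): Centre of the forked lug at the collar's free end, 88 mm from the hinge along the jaw's own -x and 9 mm above it. 27 mm wide along y (two prongs, 11 mm slot), 20 mm long, 10 mm thick. Grasp its sides along y to swing it (it pivots); press its top home with closed fingertips: 5 to 10 N, then it yields 0.1 mm per N. The flange gets 3.5 times the push; by hand over 75 N there harms the seal.
- swing_bolt (a joint): Angle of the swing bolt about its pivot in front of the clamp (axis: the stand's y). 0 = upright in the fork (hard stop), positive = laid down towards the robot; starts at 1.3 to 1.75, stays where it is left (hinge friction 0.10 N m). It swings in only when the collar is home; otherwise the nut strikes the lug.
- bolt_hinge (a point): Pivot of the swing bolt: 46 mm in front of the tube axis and 26 mm below it (54 mm above the worktop). The bolt is 8 mm thick and ends 84 mm from the pivot.
- nut: Knurled nut on the bolt, 42 to 43 mm from the pivot at first. Origin: centre of its underside; z along the bolt to its end. Washer 26 mm wide, sleeve 18 mm wide up to 17 mm, knob 30 mm wide from 17 to 33 mm. Clockwise from above it goes down 1.8 mm per radian, nearly free (under 0.03 N m) for 1 to 5 mm until it bears on the lug, then its torque rises by about 0.1 N m per radian of slow turning.
- nut_grip (a point): Middle of the knurled knob, 25 mm above the nut's underside: grasp it here, across the stand's y to raise the bolt (it pivots between the pads), and to turn it. 0.1 N m while it turns slowly is about 17 N on the lug (it sticks and slips: go by the peaks; the torque drops when it rests); hand-tight is 11 to 28 N (0.07 to 0.16 N m), over 36 N is too much. It stays where it is left.
- timer: Bystander: white bench timer, 62 x 66 x 20 mm, loose.
- petri_dish: Bystander: round petri dish, 91 mm wide, 16 mm high, loose.
- forceps: Bystander: steel forceps, 122 mm long, loose, lying flat.
There are look-alikes about, which are no part of the job. What is shaped like the filter_housing but yellow is not meant.

How it is judged:
By the outcome, as a careful person would: the job done as asked, in the order asked, and still so for the second after the job is handed in, with the robot touching nothing.
It also fails if it takes over 72 s, if anything falls off the work surface, if the arm or the gripper's body presses on something with over 40 N, if the wrist force passes 120 N, or if a joint passes its speed limit or range.

## Working session

There is one attempt and no reset: what is moved stays moved. The work goes in short steps, Python scripts to look and compute and a tool call to move; the robot and the scene stay as the last step left them, time stands still between calls to the robot, and variables do not carry over. Pictures are saved under pics/ and viewed, at most 14 in all, crops included, and the job is handed in when it is done.

Besides the shell and the picture viewer there is one more tool, called after "Call:" by a JSON object that holds its "api" and its "payload". drive_tool: Moves the arm, as the interface text tells. Its arguments: {"type":"object","properties":{"moves":{"type":"array","items":{"type":"number"}},"squeeze":{"type":"number"}},"required":["moves"]}

```bash
mkdir -p pics
python3 - <<'E'
from cell import env
import cv2,numpy as np
o=env.get_obs(); print({k:np.round(v,3).tolist() for k,v in o.items()}, env.grasp_offset)
for n in ("side","top"):
    p,d=env.read_camera(n); cv2.imwrite(f"pics/{n}0.png",p[...,::-1]); np.save(f"{n}0.npy",d)
    m=env.camera_model(n); R=cv2.Rodrigues(np.array(m["rvec"],float))[0]; print(n,np.round(m["K"],1).tolist(),np.round(-R.T@np.array(m["tvec"]).ravel(),3),np.round(R,2).tolist())
print(env.camera_model("wrist"))
E
```

```text
{'time_s': 0.0, 'qpos': [-64.397, 18.442, -4.014, 83.174, 1.296, 78.539, -3.259], 'joint_velocities': [-0.057, 0.039, -0.011, -0.042, 0.044, 0.06, 0.114], 'effort': [0.001, -49.128, -0.403, -31.253, -0.064, 0.044, 0.0], 'tool_pos': [0.272, 0.59, 0.221], 'tool_rot': [-179.891, 0.007, 155.206], 'force': [0.141, 0.06, -0.093], 'wrist_torque': [0.019, 0.049, -0.013], 'grasp_force': 0.0, 'grip_width': 0.087} 0.0187
side [[617.5, 0.0, 325.3], [0.0, 617.5, 241.8], [0.0, 0.0, 1.0]] [0.498 1.105 1.041] [[-1.0, -0.03, -0.02], [-0.01, 0.66, -0.75], [0.04, -0.75, -0.66]]
top [[435.1, 0.0, 321.1], [0.0, 435.1, 243.3], [0.0, 0.0, 1.0]] [0.425 0.019 1.196] [[-0.02, -1.0, -0.0], [-0.99, 0.02, -0.11], [0.11, -0.0, -0.99]]
{'K': array([[357.34662072,   0.        , 328.4711348 ],
       [  0.        , 357.34662072, 234.62703145],
       [  0.        ,   0.        ,   1.        ]]), 'tool_from_camera': array([[-6.65520645e-05, -9.64056449e-01, -2.65697494e-01,
         7.29155823e-02],
       [ 9.99999613e-01, -2.97175084e-04,  8.27789206e-04,
         4.71247131e-04],
       [-8.76994198e-04, -2.65697336e-01,  9.64056096e-01,
        -1.61971848e-01],
       [ 0.00000000e+00,  0.00000000e+00,  0.00000000e+00,
         1.00000000e+00]])}
```

View pics/side0.png

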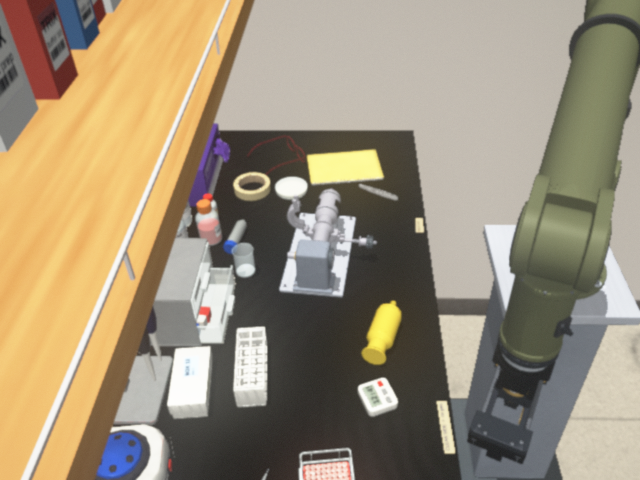

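View pics/top0.png

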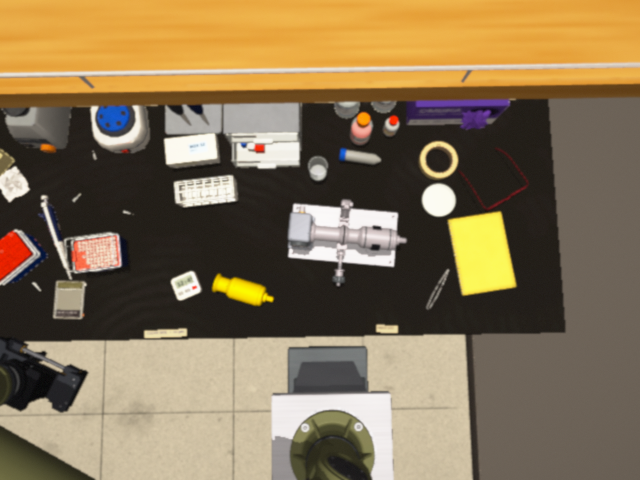

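The top view shows the stand near px (343,236), with the manifold at (300,230). The collar is open, away from the robot, at (346,208). The bolt and nut are laid down towards the robot at (339,275). There is a shelf overhead behind the stand. Next I'll measure with depth.

```bash
cat > h.py <<'E'
from cell import env
import cv2,numpy as np
def cloud(n,d):
    m=env.camera_model(n); K=np.array(m["K"]); v,u=np.mgrid[:480,:640]
    c=np.stack([(u-K[0,2])/K[0,0]*d,(v-K[1,2])/K[1,1]*d,d],-1)
    R=cv2.Rodrigues(np.array(m["rvec"],float))[0]; t=np.array(m["tvec"]).ravel()
    return (c-t)@R
def stand(p):  # needs fit
    pass
E
python3 - <<'E'
from h import *
for n in("top","side"):
    im=cv2.imread(f"pics/{n}0.png"); W=cloud(n,np.load(f"{n}0.npy"))
    g=im.min(-1); r=(abs(W[...,0]-.58)<.16)&(abs(W[...,1]+.05)<.22)
    pl=r&(abs(W[...,2]-.01)<.006)&(g>130)
    pl=cv2.morphologyEx(pl.astype(np.uint8),cv2.MORPH_OPEN,np.ones((3,3)))>0
    k,l,s,c=cv2.connectedComponentsWithStats(pl.astype(np.uint8)); 
    pts=W[pl]; print(n,"plate",cv2.minAreaRect((pts[:,:2]*1000).astype(np.float32)), pts[:,2].mean())
    mn=r&(abs(W[...,2]-.122)<.006)&(W[...,1]>.0); 
    print("manif",mn.sum(),cv2.minAreaRect((W[mn][:,:2]*1000).astype(np.float32)))
    for nm,(x0,x1) in dict(bolt=(.42,.52),jaw=(.6,.72)).items():
        b=(W[...,0]>x0)&(W[...,0]<x1)&(abs(W[...,1]+.05)<.06)&(W[...,2]>.03); 
        print(nm,b.sum(),W[b].min(0).round(3),W[b].max(0).round(3),np.median(W[b],0).round(3))
    sh=(W[...,2]>.3)&(W[...,0]>.5)&(abs(W[...,1])<.4); print("shelf",np.percentile(W[sh],[1,50],axis=0).round(3))
    np.save(f"{n}W.npy",W)
im=cv2.imread("pics/top0.png")[180:300,270:420]; a=cv2.resize(im,None,fx=5,fy=5,interpolation=cv2.INTER_CUBIC)
cv2.imwrite("pics/topc.png",a)
E
```

```text
top plate ((576.0111083984375, -81.22816467285156), (187.12283325195312, 382.9779357910156), 2.230461835861206) 0.009932557340000458
manif 622 ((578.35107421875, 71.87333679199219), (55.53643035888672, 81.4244613647461), 83.9087905883789)
bolt 203 [ 0.436 -0.043  0.045] [ 0.52  -0.01   0.075] [ 0.467 -0.028  0.061]
jaw 4066 [ 0.601 -0.11   0.075] [0.72  0.01  0.717] [ 0.679 -0.048  0.66 ]
shelf [[ 0.673 -0.389  0.642]
 [ 0.734  0.012  0.659]]
side plate ((591.2750244140625, -69.21371459960938), (352.7958068847656, 229.5690155029297), 76.70834350585938) 0.011414490229801856
manif 580 ((576.9442749023438, 73.96261596679688), (59.31309509277344, 83.45614624023438), 83.53794860839844)
bolt 240 [ 0.435 -0.045  0.045] [ 0.52  -0.007  0.075] [ 0.466 -0.022  0.06 ]
jaw 391 [ 0.601 -0.058  0.067] [0.673 0.003 0.645] [ 0.626 -0.035  0.118]
shelf [[0.673 0.043 0.647]
 [0.83  0.287 0.661]]
```

View pics/topc.png

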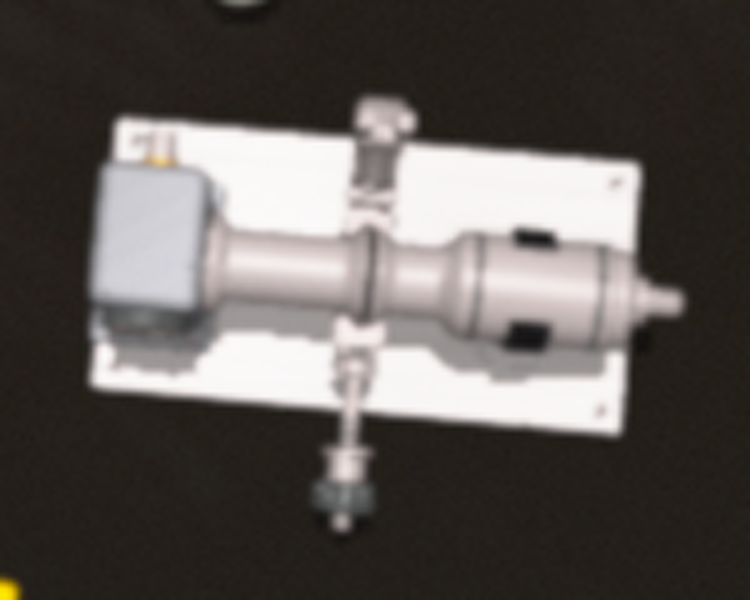

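Call:
{"api": "drive_tool", "payload": {"moves": [-11.8, -12, -0.7, -1.9, 87, -11.8, -12, -0.7, -1.9, 87, -11.8, -12, -0.7, -1.9, 87, -11.8, -12, -0.7, -1.9, 87, -11.8, -12, -0.7, -1.9, 87]}}

```text
time_s: 0.72
tool_pos: [0.3783, 0.2939, 0.2354]
tool_rot: [-180.0, -0.0, 174.2]
force: [1.0, 0.1, 0.3]
grip_width: 0.0869
grasp_force: 0.0
```

```bash
cat >> h.py <<'E'
def rpy(r):
    from scipy.spatial.transform import Rotation as Ro
    return Ro.from_euler("xyz",r,degrees=True)
def to(target,yaw=None):
    o=env.get_obs(); R=rpy(o["tool_rot"]).as_matrix(); d=R.T@(np.array(target)-o["tool_pos"])/.04
    t=0 if yaw is None else -((yaw-o["tool_rot"][2]+180)%360-180)/10
    print("t",round(float(o["time_s"]),2),"pos",np.round(o["tool_pos"],4),"rot",np.round(o["tool_rot"],2),"F",np.round(o["force"],1),"-> units",d.round(2),"turn",round(float(t),2),"q",np.round(o["qpos"]))
def wcloud(n):
    o=env.get_obs(); p,d=env.read_camera("wrist"); m=env.camera_model("wrist"); K=m["K"]; T=m["tool_from_camera"]
    v,u=np.mgrid[:480,:640]
    c=np.stack([(u-K[0,2])/K[0,0]*d,(v-K[1,2])/K[1,1]*d,d],-1)
    W=(c@T[:3,:3].T+T[:3,3])@rpy(o["tool_rot"]).as_matrix().T+o["tool_pos"]
    cv2.imwrite(f"pics/{n}.png",p[...,::-1]); np.save(n+"W.npy",W); return p,W
E
python3 - <<'E'
from h import *
to((.5,-.045,.25),173.8)
W=None
# plate corners
m=env.camera_model("top");K=np.array(m["K"]);R=cv2.Rodrigues(np.array(m["rvec"],float))[0];t=np.array(m["tvec"]).ravel();C=-R.T@t
P=[]
for c in [(115,118),(640,162),(622,436),(90,388)]:
    u=np.array([c[0]/5+270-.4,c[1]/5+180-.4,1]); r=R.T@np.linalg.inv(K)@u; P.append(C+r*(.01-C[2])/r[2])
P=np.array(P);print(P.round(3),P.mean(0).round(3),np.linalg.norm(P-np.roll(P,-1,0),axis=1).round(3),[round(float(np.degrees(np.arctan2(*(P[i]-P[j])[:2]))),2) for i,j in((0,1),(3,2))])
E
```

```text
t 0.72 pos [0.3783 0.2939 0.2354] rot [-180.    -0.   174.2] F [1.  0.1 0.3] -> units [-3.88 -8.12 -0.37] turn 0.04 q [-45.  -3.   4. 106.   0.  77.  43.]
[[ 0.664  0.096  0.01 ]
 [ 0.635 -0.193  0.01 ]
 [ 0.484 -0.178  0.01 ]
 [ 0.515  0.112  0.01 ]] [ 0.574 -0.041  0.01 ] [0.291 0.152 0.291 0.15 ] [5.82, 6.11]
```

Call:
{"api": "drive_tool", "payload": {"moves": [-3.9, -8.1, -0.35, 0, 87, -3.9, -8.1, -0.35, 0, 87, -3.9, -8.1, -0.35, 0, 87, -3.9, -8.1, -0.35, 0, 87, -3.9, -8.1, -0.35, 0, 87]}}

```text
time_s: 1.35
tool_pos: [0.4845, 0.0007, 0.2477]
tool_rot: [180.0, 0.0, 174.2]
force: [1.3, -0.6, -0.4]
grip_width: 0.0871
grasp_force: 0.0
```

Call:
{"api": "drive_tool", "payload": {"moves": [-0.5, -0.7, 0, 0, 87, -0.5, -0.7, 0, 0, 87, -0.5, -0.7, 0, 0, 87]}}

```text
time_s: 1.72
tool_pos: [0.5009, -0.0262, 0.2473]
tool_rot: [180.0, -0.1, 174.3]
force: [0.2, 0.3, -1.0]
grip_width: 0.0868
grasp_force: 0.0
```

Run:
```python
from h import *
to((.5,-.045,.25),174)
p,W=wcloud("w1")
```

```text
t 1.73 pos [ 0.5009 -0.0262  0.2473] rot [ 1.7997e+02 -7.0000e-02  1.7426e+02] F [ 0.2  0.3 -1. ] -> units [-0.02 -0.47 -0.07] turn 0.03 q [-28.  -1.  27. 102.   1.  79.  84.]
```

View pics/w1.png

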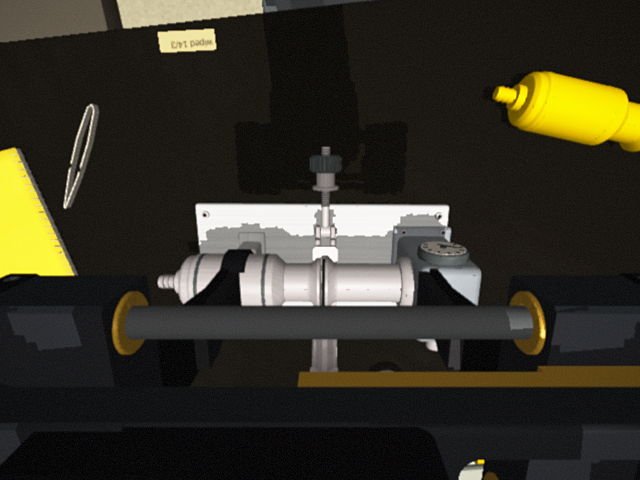

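The wrist view, with the camera on the robot side looking away, shows the nut knob at (325,163), the bolt pivot at (325,235), the flange joint at (323,270) and the manifold dial at (443,250). The open collar at (323,355) is partly hidden by the gripper.

Run:
```python
from h import *
W=np.load("w1W.npy"); a=np.radians(-6.0)
Rs=np.array([[np.cos(a),-np.sin(a),0],[np.sin(a),np.cos(a),0],[0,0,1]]); O=np.array([.566,-.037,0])
S=(W-O)@Rs
for nm,(u0,u1,v0,v1) in dict(knob=(308,342,154,171),washer=(312,340,178,190),end=(320,330,147,152),shaft=(322,329,193,210)).items():
    q=S[v0:v1,u0:u1].reshape(-1,3); q=q[q[:,2]>.02]
    print(nm,len(q),*(np.percentile(q,k,axis=0).round(4) for k in(3,50,97)))
# tube ridge, circle fit over pipe section (stand y .03..0.06)
from scipy.optimize import least_squares
def circ(S,y0,y1,zmin=.085):
    q=S[(S[...,1]>y0)&(S[...,1]<y1)&(S[...,2]>zmin)&(abs(S[...,0])<.05)&(S[...,2]<.13)]
    f=lambda p:np.hypot(q[:,0]-p[0],q[:,2]-p[1])-p[2]
    r=least_squares(f,[0,.08,.02],loss="soft_l1",f_scale=.001);print("circ",len(q),r.x.round(4))
for n in("w1","top","side"):
    S=(np.load(n+"W.npy")-O)@Rs; print(n); circ(S,.02,.06); circ(S,-.1,-.06)
    q=S[(abs(S[...,0])<.06)&(abs(S[...,1])<.03)&(S[...,2]>.112)&(S[...,2]<.2)]
    if len(q)>5: print("jaw",len(q),*(np.percentile(q,k,axis=0).round(4) for k in(2,50,98)))
    q=S[(abs(S[...,0])<.03)&(abs(S[...,1])<.05)&(S[...,2]>.1)&(S[...,2]<.111)]; print("flange top",len(q),*(np.percentile(q,k,axis=0).round(4) for k in(2,50,98)) if len(q) else "")
    q=S[(abs(S[...,0])<.06)&(S[...,1]>.06)&(S[...,1]<.16)&(abs(S[...,2]-.122)<.006)]; print("manif",len(q),*(np.percentile(q,k,axis=0).round(4) for k in(2,50,98)))
q=S=(np.load("topW.npy")-O)@Rs; q=S[(S[...,0]>.035)&(S[...,0]<.11)&(abs(S[...,1])<.03)&(S[...,2]>.11)&(S[...,2]<.2)]
for r in q[np.argsort(q[:,2])][::max(1,len(q)//12)]: print(r.round(3))
```

```text
knob 513 [-0.1212 -0.0121  0.056 ] [-0.1148  0.0014  0.0665] [-0.1078  0.0159  0.0698]
washer 251 [-0.0997 -0.0093  0.0551] [-0.0934  0.0015  0.0618] [-0.0893  0.0122  0.0664]
end 42 [-0.1287 -0.0024  0.0542] [-0.1268  0.0013  0.0567] [-0.1249  0.0051  0.0583]
shaft 119 [-0.0845 -0.0016  0.0554] [-0.0764  0.0014  0.0573] [-0.0683  0.0044  0.059 ]
w1
circ 1457 [0.0006 0.08   0.0187]
circ 1291 [0.0002 0.0732 0.0341]
jaw 69 [ 0.0522 -0.0104  0.1427] [ 0.0534 -0.0028  0.1458] [0.0543 0.0126 0.148 ]
flange top 816 [-0.0158 -0.0494  0.1001] [-0.001  -0.0075  0.103 ] [0.014  0.0084 0.1078]
manif 1093 [-0.0299  0.0885  0.1163] [-0.0202  0.122   0.1212] [0.04   0.1364 0.123 ]
top
circ 221 [-0.0008  0.081   0.0184]
circ 360 [-0.0006  0.0723  0.0352]
jaw 56 [ 0.0512 -0.0128  0.145 ] [5.600e-02 1.000e-04 1.575e-01] [0.0597 0.0131 0.1748]
flange top 147 [-0.0166 -0.0496  0.1001] [-0.0012 -0.0084  0.1022] [0.0131 0.0433 0.1092]
manif 622 [-0.0304  0.0836  0.1165] [0.0043 0.1096 0.1216] [0.039  0.136  0.1259]
side
circ 153 [-0.0027  0.0823  0.0185]
circ 249 [-0.0024  0.0769  0.033 ]
jaw 75 [ 0.0503 -0.0122  0.1437] [0.0559 0.0076 0.1599] [0.0597 0.0159 0.1765]
flange top 188 [-0.0195 -0.0488  0.1001] [-0.0039 -0.0059  0.1029] [0.0107 0.0459 0.1098]
manif 580 [-0.0334  0.0844  0.1167] [0.0019 0.1155 0.1226] [0.0376 0.1389 0.1269]
[0.079 0.011 0.131]
[0.075 0.011 0.14 ]
[ 0.076 -0.008  0.144]
[ 0.052 -0.005  0.148]
[0.053 0.005 0.151]
[0.052 0.01  0.154]
[ 0.056 -0.005  0.156]
[ 0.058 -0.004  0.157]
[ 0.055 -0.007  0.159]
[ 0.057 -0.009  0.165]
[ 0.065 -0.008  0.171]
[ 0.063 -0.01   0.174]
[0.058 0.009 0.175]
```

Call:
{"api": "drive_tool", "payload": {"moves": [-1.55, 0, 0, 0, 50, -3.1, -0.08, 0, 0, 50, -3.1, -0.08, 0, 0, 50, -3.1, -0.08, 1.2, 0, 50, -3.1, -0.08, 1.8, 0, 50]}}

```text
time_s: 2.4
tool_pos: [0.6224, -0.041, 0.1735]
tool_rot: [179.9, -0.2, 174.3]
force: [0.9, 0.0, -0.0]
grip_width: 0.0516
grasp_force: 0.0
```

Run:
```python
from h import *
p,W=wcloud("w2")
to((.6243,-.0418,.149),174)
```

```text
t 2.45 pos [ 0.6209 -0.0409  0.1708] rot [179.98  -0.43 174.33] F [-1.4  0.1 -1.8] -> units [-0.09 -0.01  0.54] turn 0.03 q [-23.  18.  30.  92. -10.  73.  93.]
```

View pics/w2.png

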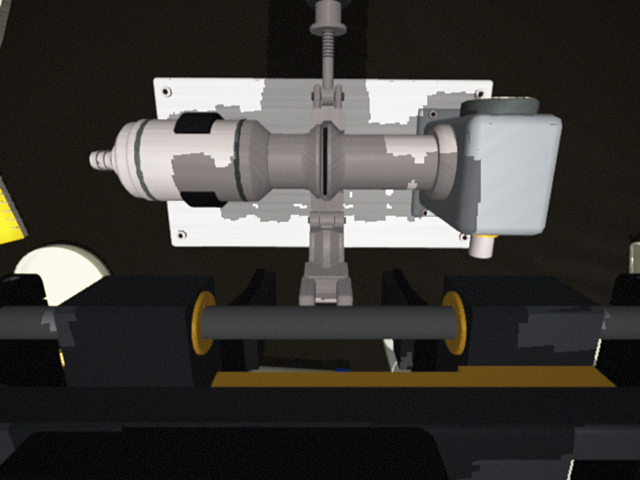

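The collar stands between the two fingers, with its lug at (327,290) and the fingers at about (262,300) and (392,300), so it is centred. I'll descend and close gently.

Call:
{"api": "drive_tool", "payload": {"moves": [-0.08, 0, 0.5, 0, 50, -0.08, 0, 0.5, 0, 50, -0.08, 0, 0.5, 0, 20, -0.08, 0, 0.5, 0, 20, -0.08, 0, 0.5, 0, 20], "squeeze": 10}}

```text
time_s: 3.08
tool_pos: [0.628, -0.0434, 0.1565]
tool_rot: [180.0, 0.1, 174.2]
force: [0.0, 1.0, -0.3]
grip_width: 0.0276
grasp_force: 0.0
```

Run:
```python
from h import *
to((.6243,-.0418,.149),174)
S=None
W=np.load("w2W.npy"); a=np.radians(-6.0)
Rs=np.array([[np.cos(a),-np.sin(a),0],[np.sin(a),np.cos(a),0],[0,0,1]]); O=np.array([.566,-.037,0])
S=(W-O)@Rs
q=S[265:305,300:352].reshape(-1,3);print(*(np.percentile(q,k,axis=0).round(4) for k in(3,50,97)))
q=S[290:305,300:352].reshape(-1,3);print(*(np.percentile(q,k,axis=0).round(4) for k in(3,50,97)))
```

```text
t 3.08 pos [ 0.628  -0.0434  0.1565] rot [1.7998e+02 7.0000e-02 1.7420e+02] F [ 0.   1.  -0.3] -> units [0.1  0.03 0.19] turn 0.02 q [-23.  19.  30.  92. -10.  71.  94.]
[ 0.0539 -0.0123 -0.0004] [0.0592 0.001  0.157 ] [0.126  0.0142 0.1742]
[ 0.0588 -0.011  -0.0003] [0.0632 0.0009 0.1696] [0.1489 0.0132 0.1746]
```

Call:
{"api": "drive_tool", "payload": {"moves": [0.08, 0.02, 0.18, 0, 33, 0.08, 0.02, 0.18, 0, 33, 0.08, 0.02, 0.18, 0, 15, 0.08, 0.02, 0.18, 0, 15, 0.08, 0.02, 0.18, 0, 15], "squeeze": 12}}

```text
time_s: 3.7
tool_pos: [0.6244, -0.0427, 0.1484]
tool_rot: [-180.0, -0.0, 174.2]
force: [-0.0, -1.1, -0.9]
grip_width: 0.0264
grasp_force: 12.0
```

Run:
```python
from h import *
to((.6243,-.0418,.149),174)
# arc in stand coords from hinge (.0425,.080): grasp point
o=env.get_obs(); a=np.radians(-6.0)
Rs=np.array([[np.cos(a),-np.sin(a),0],[np.sin(a),np.cos(a),0],[0,0,1]]); O=np.array([.566,-.036,0])
g=o["tool_pos"]-np.array([0,0,-.0187]); s=(g-O)@Rs; print("grasp in stand",s.round(4))
v=np.array([s[0]-.0425,s[2]-.08]); r=np.hypot(*v); f0=np.arctan2(v[1],v[0]); print("r",r,"ang",f0)
for th in np.arange(0,1.75,.15):
    f=f0+th; w=np.array([.0425+r*np.cos(f),s[1],.08+r*np.sin(f)])
    d=rpy(o["tool_rot"]).as_matrix().T@(Rs@(w-s))/.04; print(round(th,2),w.round(3),d.round(2))
```

```text
t 3.7 pos [ 0.6244 -0.0427  0.1484] rot [-1.7997e+02 -1.0000e-02  1.7418e+02] F [-0.  -1.1 -0.9] -> units [ 0.01  0.02 -0.02] turn 0.02 q [-23.  19.  30.  93. -10.  70.  93.]
grasp in stand [ 0.0588 -0.0006  0.1671]
r 0.08860277407692482 ang 1.3857688620194681
0.0 [ 0.059 -0.001  0.167] [0. 0. 0.]
0.15 [ 0.046 -0.001  0.169] [ 0.33  0.   -0.04]
0.3 [ 0.032 -0.001  0.168] [ 0.66  0.   -0.02]
0.45 [ 0.019 -0.001  0.166] [0.99 0.   0.04]
0.6 [ 0.007 -0.001  0.161] [1.3  0.   0.15]
0.75 [-0.005 -0.001  0.155] [1.59 0.01 0.31]
0.9 [-0.016 -0.001  0.147] [1.86 0.01 0.51]
1.05 [-0.025 -0.001  0.137] [2.09 0.01 0.74]
1.2 [-0.033 -0.001  0.127] [2.29 0.01 1.01]
1.35 [-0.039 -0.001  0.115] [2.44 0.01 1.3 ]
1.5 [-0.043 -0.001  0.102] [2.55 0.01 1.62]
1.65 [-0.046 -0.001  0.089] [2.61 0.01 1.94]
```

Call:
{"api": "drive_tool", "payload": {"moves": [0.33, 0, -0.04, 0, 15, 0.66, 0, -0.02, 0, 15, 0.99, 0, 0.04, 0, 15, 1.3, 0, 0.15, 0, 15, 1.59, 0.01, 0.31, 0, 15], "squeeze": 15}}

```text
time_s: 4.32
tool_pos: [0.562, -0.036, 0.1405]
tool_rot: [179.9, 0.2, 174.2]
force: [-5.9, -2.9, 18.8]
grip_width: 0.0229
grasp_force: 14.1
```

Call:
{"api": "drive_tool", "payload": {"moves": [0.15, 0, 0.1, 0, 15, 0.27, 0, 0.2, 0, 15, 0.38, 0, 0.31, 0, 15, 0.5, 0, 0.43, 0, 15, 0.6, 0, 0.56, 0, 15]}}

```text
time_s: 4.95
tool_pos: [0.531, -0.0327, 0.1147]
tool_rot: [179.9, -0.7, 174.2]
force: [-20.2, 0.0, 20.2]
grip_width: 0.0222
grasp_force: 15.8
```

```bash
cat >> h.py <<'E'
a=np.radians(-6.0)
Rs=np.array([[np.cos(a),-np.sin(a),0],[np.sin(a),np.cos(a),0],[0,0,1]]); O=np.array([.566,-.036,0])
def st():
    o=env.get_obs(); g=o["tool_pos"]+np.array([0,0,.0187]); s=(g-O)@Rs
    print("t",round(float(o["time_s"]),2),"grasp in stand",s.round(4),"rot",np.round(o["tool_rot"],1),"F",np.round(o["force"],1),"M",np.round(o["wrist_torque"],2),"w",round(float(o["grip_width"]),4),o["grasp_force"]); return s
def tos(w,yaw=None):  # grasp point target, stand
    to(O+Rs@np.array(w)-[0,0,.0187],yaw)
E
python3 - <<'E'
from h import *
s=st()
print(np.hypot(s[0]-.0425,s[2]-.08))
E
```

```text
t 4.95 grasp in stand [-0.0351 -0.0003  0.1334] rot [179.9  -0.7 174.2] F [-20.2   0.   20.2] M [ 0.04  4.08 -0.05] w 0.0222 15.812332611263855
0.09420904132130148
```

Run:
```python
from h import *
p,W=wcloud("w3")
p2,d=env.read_camera("side"); cv2.imwrite("pics/x.png",cv2.resize(p2[180:300,260:390,::-1],None,fx=4,fy=4))
a=cv2.resize(p[100:440,100:560,::-1],None,fx=.9,fy=.9); b=cv2.imread("pics/x.png"); b=cv2.resize(b,(int(b.shape[1]*a.shape[0]/b.shape[0]),a.shape[0]))
cv2.imwrite("pics/w3c.png",np.hstack([a,b])); print(np.hstack([a,b]).shape)
```

```text
(306, 745, 3)
```

View pics/w3c.png

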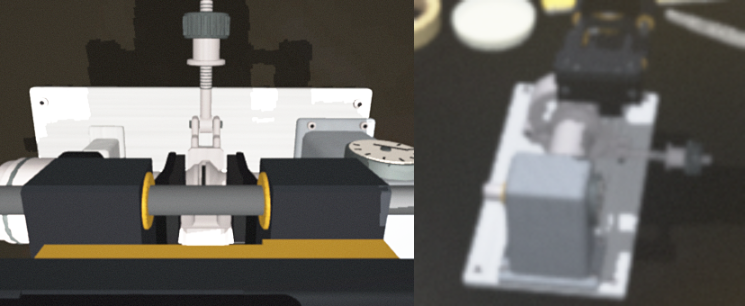

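Run:
```python
from h import *
S=(np.load("w3W.npy")-O)@Rs
# crop px -> full: u=100+cu/.9, v=100+cv/.9
for cv_ in range(112,245,8):
    print(cv_,*[S[int(100+cv_/.9),int(100+cu/.9)].round(3) for cu in (193,199,205,211,217)])
```

```text
112 [-0.044 -0.011  0.009] [-0.044 -0.005  0.01 ] [-0.055 -0.001  0.058] [-0.054  0.004  0.054] [-0.044  0.01   0.011]
120 [-0.051 -0.008  0.066] [-0.037 -0.005  0.011] [-0.049 -0.001  0.059] [-0.049  0.004  0.058] [-0.051  0.008  0.066]
128 [-0.045 -0.009  0.065] [-0.042 -0.004  0.054] [-0.044 -0.001  0.059] [-0.044  0.004  0.06 ] [-0.046  0.008  0.066]
136 [-0.041 -0.008  0.068] [-0.024 -0.005  0.016] [-0.025 -0.001  0.017] [-0.024  0.005  0.016] [-0.041  0.008  0.069]
144 [-0.037 -0.008  0.074] [-0.017 -0.005  0.017] [-0.017 -0.001  0.016] [-0.017  0.005  0.017] [-0.037  0.008  0.074]
152 [-0.033 -0.008  0.077] [-0.033 -0.004  0.078] [-0.033 -0.     0.078] [-0.033  0.004  0.078] [-0.032  0.008  0.076]
160 [-0.027 -0.008  0.078] [-0.027 -0.004  0.078] [-0.027 -0.     0.078] [-0.027  0.004  0.077] [-0.027  0.008  0.077]
168 [-0.024 -0.008  0.083] [-0.013 -0.004  0.058] [-0.022 -0.     0.079] [-0.023  0.004  0.081] [-0.021  0.008  0.078]
176 [-0.021 -0.008  0.09 ] [-0.005 -0.004  0.055] [-0.02  -0.     0.088] [-0.022  0.004  0.091] [-0.019  0.008  0.086]
184 [-0.018 -0.008  0.096] [ 
[... 222 characters left out ...]
0.003  0.201] [-0.065 -0.002  0.203] [-0.065 -0.     0.202] [-0.064  0.001  0.201] [-0.065  0.003  0.202]
208 [-0.063 -0.003  0.202] [-0.063 -0.002  0.202] [-0.063 -0.     0.203] [-0.062  0.001  0.202] [-0.063  0.003  0.203]
216 [-0.022 -0.006  0.139] [-0.018 -0.003  0.133] [-0.018 -0.     0.133] [-0.019  0.003  0.133] [-0.022  0.006  0.138]
224 [-0.016 -0.006  0.136] [-0.016 -0.003  0.135] [-0.015 -0.     0.135] [-0.016  0.003  0.135] [-0.015  0.006  0.135]
232 [-0.01  -0.006  0.134] [-0.011 -0.003  0.134] [-0.01  -0.     0.134] [-0.011  0.003  0.134] [-0.011  0.006  0.134]
240 [-0.006 -0.006  0.135] [-0.007 -0.003  0.135] [-0.007 -0.     0.136] [-0.007  0.003  0.136] [-0.007  0.006  0.136]
```

Call:
{"api": "drive_tool", "payload": {"moves": [0, 0, 0, 0, 40, 0, 0, 0, 0, 40, 0, 0, 0, 0, 40]}}

```text
time_s: 5.42
tool_pos: [0.5376, -0.0326, 0.1138]
tool_rot: [180.0, 0.0, 174.2]
force: [-1.0, 0.4, 0.0]
grip_width: 0.0386
grasp_force: 0.0
```

Run:
```python
from h import *
st()
```

```text
t 5.42 grasp in stand [-0.0287  0.0004  0.1325] rot [180.    0.  174.2] F [-1.   0.4  0. ] M [-0.04 -0.04  0.02] w 0.0386 0.0
```

Call:
{"api": "drive_tool", "payload": {"moves": [0, 0, -1.3, 0, 40, 0, 0, -1.3, 0, 0, 0.33, 0, -1.3, 0, 0, 0.33, 0, -1.3, 0, 0, 0.33, 0, -0.9, 0, 0]}}

```text
time_s: 6.05
tool_pos: [0.5247, -0.0315, 0.1494]
tool_rot: [180.0, 0.1, 174.2]
force: [-0.3, 0.2, -0.5]
grip_width: 0.0083
grasp_force: 0.0
```

Call:
{"api": "drive_tool", "payload": {"moves": [0, 0, 0.2, 0, 0, 0, 0, 0.4, 0, 0, 0, 0, 0.6, 0, 0, 0.05, 0, 0.8, 0, 0, 0.1, 0, 0.9, 0, 0]}}

```text
time_s: 6.68
tool_pos: [0.52, -0.0312, 0.1131]
tool_rot: [-180.0, -0.0, 174.2]
force: [-0.2, -0.2, -0.6]
grip_width: 0.0006
grasp_force: 0.0
```

Run:
```python
from h import *
st()
```

```text
t 6.67 grasp in stand [-4.620e-02 -1.000e-04  1.318e-01] rot [-180.    -0.   174.2] F [-0.2 -0.2 -0.6] M [0.07 0.04 0.02] w 0.0006 0.0
```

Call:
{"api": "drive_tool", "payload": {"moves": [0, 0, 0.08, 0, 0, 0, 0, 0.16, 0, 0, 0, 0, 0.22, 0, 0, 0, 0, 0.26, 0, 0, 0, 0, 0.3, 0, 0]}}

```text
time_s: 7.3
tool_pos: [0.5204, -0.0312, 0.1017]
tool_rot: [180.0, 0.0, 174.2]
force: [0.5, 0.3, -0.0]
grip_width: 0.0004
grasp_force: 0.0
```

Run:
```python
from h import *
st()
p2,d=env.read_camera("side"); cv2.imwrite("pics/s4.png",cv2.resize(p2[180:300,260:390,::-1],None,fx=5,fy=5,interpolation=cv2.INTER_CUBIC))
```

```text
t 7.3 grasp in stand [-0.0458 -0.      0.1204] rot [180.    0.  174.2] F [ 0.5  0.3 -0. ] M [-0.02 -0.01  0.  ] w 0.0004 0.0
```

View pics/s4.png

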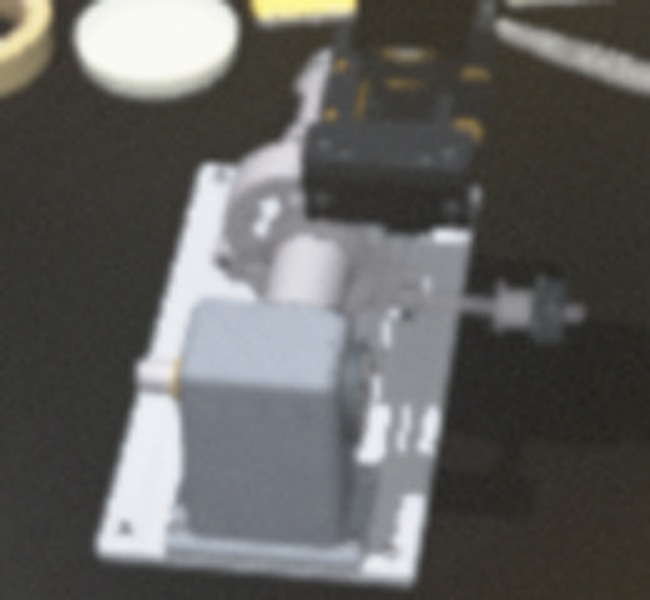

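The side view shows that the collar is still well open. Its half ring arches from (230,230) to (300,140), and the lug points up at (310,85). The pads slipped off, so I'll back off, find the collar again, and push it from behind with closed fingers.

Call:
{"api": "drive_tool", "payload": {"moves": [0, 0, -1.5, 0, 0, 0.5, 0, -3, 0, 0, 1.3, 0, -3.3, 0, 0, 1.3, 0, -3.3, 0, 0, 1.3, 0, -3.3, 0, 0]}}

```text
time_s: 7.98
tool_pos: [0.4687, -0.0259, 0.2334]
tool_rot: [180.0, 0.0, 174.2]
force: [0.1, 1.0, -0.1]
grip_width: 0.0007
grasp_force: 0.0
```

Run:
```python
from h import *
st()
p,W=wcloud("w5"); cv2.imwrite("pics/w5c.png",p[60:400,120:560,::-1])
S=(W-O)@Rs
q=S[(abs(S[...,1])<.02)&(S[...,2]>.112)&(S[...,2]<.19)&(S[...,0]>-.06)&(S[...,0]<.1)]
q=q[np.argsort(q[:,2])]; print(len(q))
for r in q[::max(1,len(q)//25)]: print(r.round(4))
```

```text
t 7.97 grasp in stand [-9.780e-02 -1.000e-04  2.521e-01] rot [180.    0.  174.2] F [ 0.1  1.  -0.1] M [ 0.01  0.02 -0.01] w 0.0007 0.0
112
[0.0221 0.0118 0.1333]
[0.0203 0.0108 0.1344]
[-0.0085  0.0014  0.1347]
[ 0.0208 -0.0094  0.1351]
[0.0206 0.0032 0.1353]
[0.0194 0.01   0.1357]
[ 0.0203 -0.0035  0.1358]
[ 0.0192 -0.0044  0.1359]
[0.0201 0.0066 0.136 ]
[0.02   0.0074 0.1362]
[0.0199 0.0015 0.1363]
[-0.0059  0.0014  0.1364]
[ 0.0188 -0.0002  0.1365]
[0.0177 0.0015 0.1366]
[ 0.0196 -0.0027  0.1367]
[ 0.0186 -0.0027  0.1368]
[-0.0043  0.0014  0.1369]
[0.0155 0.0015 0.137 ]
[ 0.0184 -0.0069  0.1371]
[0.0181 0.0074 0.1374]
[0.0161 0.0007 0.1375]
[-0.0031  0.0006  0.1378]
[0.0006 0.0006 0.138 ]
[0.0128 0.0015 0.138 ]
[0.005  0.0006 0.1383]
[0.0067 0.0006 0.1387]
[0.0037 0.0006 0.1389]
[0.0101 0.0007 0.1392]
```

View pics/w5c.png

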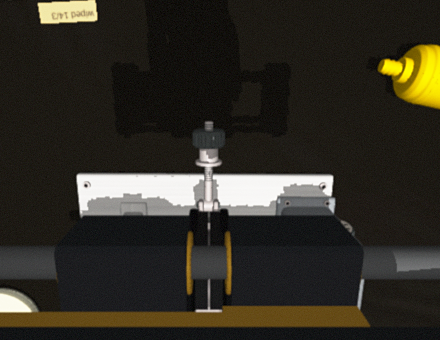

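The closed gripper hides the lug, but depth points on the ring give a circle top at about (0.006, 0.139). That puts the collar at about 0.57 rad, with its lug near x −0.03 and z 0.135. I'll press it down from above there.

Call:
{"api": "drive_tool", "payload": {"moves": [-1.1, 0, 0, 0, 0, -1.7, 0, 0.4, 0, 0, -1.7, 0, 1.4, 0, 0, -1.7, 0, 1.9, 0, 0, -1.7, 0, 2.05, 0, 0]}}

```text
time_s: 8.65
tool_pos: [0.5353, -0.0332, 0.1491]
tool_rot: [-179.9, -0.2, 174.2]
force: [-0.5, 0.6, -0.1]
grip_width: 0.0006
grasp_force: 0.0
```

Call:
{"api": "drive_tool", "payload": {"moves": [0, 0, 0.15, 0, 0, 0.08, 0, 0.33, 0, 0, 0.15, 0, 0.5, 0, 0, 0.22, 0, 0.66, 0, 0, 0.25, 0, 0.74, 0, 0]}}

```text
time_s: 9.28
tool_pos: [0.5261, -0.0318, 0.1217]
tool_rot: [180.0, 0.0, 174.2]
force: [-0.9, 0.8, -0.1]
grip_width: 0.0002
grasp_force: 0.0
```

Run:
```python
from h import *
st()
```

```text
t 9.28 grasp in stand [-0.0401  0.      0.1404] rot [180.    0.  174.2] F [-0.9  0.8 -0.1] M [ 0.04  0.04 -0.01] w 0.0002 0.0
```

```bash
cat >> h.py <<'E'
def jaw(n):
    p,W=wcloud(n); S=(W-O)@Rs
    q=S[(abs(S[...,1])<.013)&(S[...,2]>.107)&(S[...,2]<.2)&(S[...,0]>-.12)&(S[...,0]<.1)]
    b=np.round(q[:,0]/.003).astype(int)
    for k in np.unique(b): print(round(k*.003,3),(b==k).sum(),np.percentile(q[b==k,2],[5,50,95]).round(4))
    return p,S
E
python3 - <<'E'
from h import *
p,S=jaw("w6")
p2,d=env.read_camera("side"); W=cloud("side",d); S=(W-O)@Rs
q=S[(abs(S[...,1])<.03)&(S[...,2]>.09)&(S[...,2]<.2)&(S[...,0]>-.02)&(S[...,0]<.1)]
b=np.round(q[:,0]/.005).astype(int)
for k in np.unique(b): print("s",round(k*.005,3),(b==k).sum(),np.percentile(q[b==k,2],[5,50,95]).round(4),q[b==k,1].min().round(3),q[b==k,1].max().round(3))
E
```

```text
-0.078 372 [0.1962 0.1982 0.1998]
-0.075 10 [0.1985 0.1993 0.1998]
-0.057 5 [0.1989 0.1994 0.1998]
-0.054 15 [0.1939 0.1992 0.1999]
-0.051 1162 [0.1236 0.1408 0.1584]
-0.048 242 [0.1118 0.1363 0.1895]
-0.045 78 [0.1154 0.1747 0.1898]
-0.042 216 [0.1324 0.1707 0.1829]
-0.039 225 [0.1406 0.1707 0.1771]
-0.036 197 [0.1696 0.1706 0.1726]
-0.033 188 [0.1699 0.1707 0.1715]
-0.03 60 [0.1699 0.1705 0.1712]
-0.015 3 [0.1234 0.1237 0.1244]
-0.012 13 [0.123  0.1244 0.1254]
-0.009 12 [0.1243 0.1252 0.1263]
-0.006 13 [0.1253 0.1258 0.1268]
-0.003 11 [0.1256 0.1268 0.1272]
0.0 28 [0.1263 0.1276 0.1282]
0.003 34 [0.1261 0.127  0.1277]
s -0.02 18 [0.0904 0.1013 0.1232] 0.002 0.026
s -0.015 34 [0.0934 0.099  0.1236] 0.001 0.029
s -0.01 38 [0.0977 0.104  0.1272] -0.0 0.028
s -0.005 29 [0.0977 0.1054 0.1294] 0.002 0.026
s 0.0 33 [0.099  0.1034 0.1265] -0.001 0.027
s 0.005 35 [0.0972 0.1044 0.1282] 0.0 0.029
s 0.01 34 [0.0941 0.114  0.127 ] -0.014 0.028
s 0.015 35 [0.0908 0.1147 0.1259] -0.01 0.027
s 0.02 29 [0.0932 0.1154 0.1238] -0.009 0.013
s 0.025 29 [0.0917 0.109  0.1221] -0.009 0.018
s 0.03 21 [0.0939 0.1072 0.1137] -0.013 0.017
s 0.035 6 [0.0932 0.0979 0.1033] -0.006 0.011
s 0.04 5 [0.0905 0.091  0.0924] -0.009 0.017
s 0.045 1 [0.09 0.09 0.09] -0.001 -0.001
```

The ring top is now at 0.1275, so θ is about 0.28 and the collar is following. I'll keep going, slowly.

Call:
{"api": "drive_tool", "payload": {"moves": [0.05, 0, 0.1, 0, 0, 0.08, 0, 0.18, 0, 0, 0.1, 0, 0.26, 0, 0, 0.12, 0, 0.32, 0, 0, 0.14, 0, 0.38, 0, 0]}}

```text
time_s: 10.0
tool_pos: [0.5207, -0.0313, 0.1067]
tool_rot: [180.0, -0.0, 174.2]
force: [0.3, -0.2, 0.0]
grip_width: 0.0002
grasp_force: 0.1
```

Call:
{"api": "drive_tool", "payload": {"moves": [0, 0, 0.04, 0, 0, 0, 0, 0.08, 0, 0, 0, 0, 0.12, 0, 0, 0, 0, 0.12, 0, 0]}}

```text
time_s: 10.5
tool_pos: [0.5207, -0.0313, 0.102]
tool_rot: [-180.0, -0.0, 174.2]
force: [-0.4, -0.5, 0.0]
grip_width: 0.0003
grasp_force: 0.0
```

Call:
{"api": "drive_tool", "payload": {"moves": [0, 0, 0.03, 0, 0, 0, 0, 0.06, 0, 0, 0, 0, 0.08, 0, 0, 0, 0, 0.1, 0, 0, 0, 0, 0.1, 0, 0]}}

```text
time_s: 11.12
tool_pos: [0.5208, -0.0313, 0.098]
tool_rot: [180.0, 0.0, 174.2]
force: [-0.3, 0.3, -0.6]
grip_width: 0.0005
grasp_force: 0.0
```

Call:
{"api": "drive_tool", "payload": {"moves": [0, 0, 0.02, 0, 0, 0, 0, 0.04, 0, 0, 0, 0, 0.04, 0, 0]}}

```text
time_s: 11.5
tool_pos: [0.5208, -0.0313, 0.0964]
tool_rot: [180.0, 0.0, 174.2]
force: [-0.5, -0.5, -0.1]
grip_width: 0.0004
grasp_force: 0.0
```

Call:
{"api": "drive_tool", "payload": {"moves": [0, 0, 0.02, 0, 0, 0, 0, 0.03, 0, 0, 0, 0, 0.03, 0, 0]}}

```text
time_s: 11.88
tool_pos: [0.5207, -0.0313, 0.0953]
tool_rot: [180.0, 0.0, 174.2]
force: [-1.0, -0.2, -0.5]
grip_width: 0.0005
grasp_force: 0.1
```

Run:
```python
from h import *
st(); p,S=jaw("w7")
```

```text
t 11.88 grasp in stand [-0.0455 -0.      0.114 ] rot [180.    0.  174.2] F [-1.  -0.2 -0.5] M [-0.04  0.09  0.04] w 0.0005 0.14383850328158587
-0.084 2505 [0.171  0.1813 0.1883]
-0.081 1324 [0.1792 0.1885 0.1895]
-0.078 1659 [0.179  0.1881 0.1895]
-0.075 1478 [0.1819 0.1883 0.1895]
-0.072 2086 [0.1822 0.1893 0.1997]
-0.069 2884 [0.188  0.1923 0.1963]
-0.066 36 [0.1806 0.1819 0.1878]
-0.063 30 [0.1767 0.178  0.1822]
-0.06 26 [0.1724 0.1733 0.1786]
-0.057 370 [0.1082 0.1182 0.1682]
-0.054 566 [0.1087 0.122  0.1624]
-0.051 45 [0.1198 0.1562 0.1636]
-0.048 173 [0.1434 0.1445 0.1575]
-0.045 219 [0.1433 0.1443 0.1502]
-0.042 194 [0.1433 0.1443 0.1503]
-0.039 186 [0.1434 0.1441 0.145 ]
-0.036 103 [0.1432 0.144  0.1452]
-0.033 1 [0.1425 0.1425 0.1425]
-0.024 5 [0.1071 0.1073 0.1084]
-0.021 19 [0.1074 0.1088 0.1112]
-0.018 13 [0.1093 0.1108 0.1118]
-0.015 18 [0.1112 0.1123 0.1143]
-0.012 51 [0.1124 0.1134 0.1142]
```

Call:
{"api": "drive_tool", "payload": {"moves": [0, 0, 0.02, 0, 0, 0, 0, 0.03, 0, 0, 0, 0, 0.03, 0, 0]}}

```text
time_s: 12.3
tool_pos: [0.5207, -0.0314, 0.0945]
tool_rot: [180.0, -0.0, 174.2]
force: [-3.0, -0.5, 4.9]
grip_width: 0.0003
grasp_force: 2.5
```

Call:
{"api": "drive_tool", "payload": {"moves": [0, 0, 0.02, 0, 0, 0, 0, 0.03, 0, 0, 0, 0, 0.03, 0, 0]}}

```text
time_s: 12.68
tool_pos: [0.5207, -0.0315, 0.0941]
tool_rot: [180.0, -0.0, 174.2]
force: [-4.2, 0.8, 10.7]
grip_width: 0.0005
grasp_force: 5.3
```

Call:
{"api": "drive_tool", "payload": {"moves": [0, 0, 0.02, 0, 0, 0, 0, 0.03, 0, 0, 0, 0, 0.03, 0, 0]}}

```text
time_s: 13.05
tool_pos: [0.5207, -0.0315, 0.0936]
tool_rot: [180.0, -0.0, 174.2]
force: [-6.5, -0.4, 15.7]
grip_width: 0.0007
grasp_force: 8.0
```

The reading is 15.7 N, with about 0.1 mm of yield per newton, so the collar is home. I'll let go, check clearances for the nut, and move over it.

Call:
{"api": "drive_tool", "payload": {"moves": [0, 0, -0.6, 0, 0, 0.3, 0, -1.4, 0, 30, 1.7, 0, -1.4, 0, 60, 1.7, 0, -1.2, 0, 60, 1.7, 0, -1.2, 0, 60]}}

```text
time_s: 13.68
tool_pos: [0.4532, -0.0243, 0.1394]
tool_rot: [180.0, 0.0, 174.2]
force: [0.5, -0.3, 0.5]
grip_width: 0.0326
grasp_force: 0.0
```

Run:
```python
from h import *
S=(np.load("w2W.npy")-O)@Rs
q=S[(S[...,1]>.03)&(S[...,1]<.15)&(S[...,2]>.07)&(S[...,2]<.14)]; print("min x manifold",np.percentile(q[:,0],[.2,1,5]).round(3))
st(); p,S=jaw("w8"); cv2.imwrite("pics/w8c.png",p[60:420,80:600,::-1])
tos((-.1135,0.0005,.053),174)
q=S[(abs(S[...,1])<.018)&(S[...,2]>.04)&(S[...,0]<-.06)&(S[...,2]<.1)]
b=np.round(q[:,0]/.004).astype(int)
for k in np.unique(b): print("n",round(k*.004,3),(b==k).sum(),np.percentile(q[b==k,2],[50,97]).round(4),np.percentile(q[b==k,1],[2,98]).round(4))
```

```text
min x manifold [-0.039 -0.038 -0.032]
t 13.68 grasp in stand [-1.134e-01 -1.000e-04  1.581e-01] rot [180.    0.  174.2] F [ 0.5 -0.3  0.5] M [ 0.02 -0.   -0.  ] w 0.0326 0.0
t 13.72 pos [ 0.4538 -0.0244  0.1396] rot [-1.7999e+02  3.0000e-02  1.7420e+02] F [-0.  -0.4  0.1] -> units [0.02 0.02 2.63] turn 0.02 q [-31.  -3.  30. 117.   2.  66.  82.]
n -0.128 66 [0.0566 0.0583] [-0.0033  0.0043]
n -0.124 67 [0.0569 0.0586] [-0.0033  0.0046]
n -0.12 455 [0.0613 0.0688] [-0.0134  0.0145]
n -0.116 243 [0.067  0.0697] [-0.0146  0.0151]
n -0.112 232 [0.067  0.0699] [-0.0142  0.0152]
n -0.108 219 [0.067  0.0694] [-0.014   0.0146]
n -0.104 64 [0.0627 0.0681] [-0.0079  0.0133]
n -0.1 131 [0.0612 0.0634] [-0.0084  0.0091]
n -0.096 128 [0.0614 0.0632] [-0.0084  0.0091]
n -0.092 256 [0.0615 0.0661] [-0.0113  0.0122]
n -0.088 83 [0.0649 0.0667] [-0.0121  0.0123]
n -0.084 32 [0.0573 0.0591] [-0.0033  0.0041]
n -0.08 60 [0.0573 0.0587] [-0.0033  0.0041]
n -0.076 50 [0.057  0.0584] [-0.0033  0.0042]
n -0.072 58 [0.0571 0.0586] [-0.0033  0.0042]
n -0.068 50 [0.0568 0.0586] [-0.0033  0.0042]
n -0.064 36 [0.0563 0.0581] [-0.0033  0.0043]
```

View pics/w8c.png

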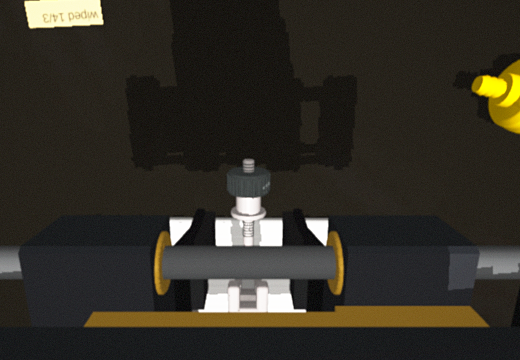

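The collar is closed. The nut knob at (248,182) lies between the fingers, and depth puts its centre at x −0.113, z 0.0545. I'll go down and grasp it.

Call:
{"api": "drive_tool", "payload": {"moves": [0, 0.02, 0.2, 0, 60, 0, 0.02, 1.2, 0, 60, 0, 0.02, 2.3, 0, 60, 0, 0.02, 2.6, 0, 60, 0, 0.02, 2.6, 0, 60]}}

```text
time_s: 14.35
tool_pos: [0.4531, -0.024, 0.0353]
tool_rot: [-179.9, -0.1, 174.2]
force: [0.5, 0.5, 0.9]
grip_width: 0.0599
grasp_force: 0.0
```

Call:
{"api": "drive_tool", "payload": {"moves": [0, 0, 0, 0, 20, 0, 0, 0, 0, 20, 0, 0, 0, 0, 20, 0, 0, 0, 0, 20, 0, 0, 0, 0, 20], "squeeze": 20}}

```text
time_s: 14.98
tool_pos: [0.4534, -0.0242, 0.0359]
tool_rot: [-180.0, 0.0, 174.2]
force: [0.2, -2.9, 1.7]
grip_width: 0.0295
grasp_force: 20.0
```

Run:
```python
from h import *
s=st(); o=env.get_obs()
v=np.array([s[0]+.046,s[2]-.0545]); r=np.hypot(*v); f0=np.arctan2(-v[0],v[1]); print(r,f0)
for th in np.linspace(0,f0,14):
    f=f0-th; w=np.array([-.046-r*np.sin(f),s[1],.0545+r*np.cos(f)])
    print(round(f,2),(rpy(o["tool_rot"]).as_matrix().T@(Rs@(w-s))/.04).round(2))
```

```text
t 14.97 grasp in stand [-1.132e-01 -1.000e-04  5.460e-02] rot [-180.     0.   174.2] F [ 0.2 -2.9  1.7] M [-0.52 -0.08  0.07] w 0.0295 20.000047981739044
0.06724978410050739 1.5689152642718063
1.57 [-0. -0. -0.]
1.45 [-0.01 -0.   -0.2 ]
1.33 [-0.05 -0.   -0.4 ]
1.21 [-0.11 -0.   -0.6 ]
1.09 [-0.19 -0.   -0.78]
0.97 [-0.3  -0.   -0.95]
0.84 [-0.42 -0.   -1.11]
0.72 [-0.57 -0.   -1.26]
0.6 [-0.73 -0.   -1.38]
0.48 [-0.9  -0.   -1.49]
0.36 [-1.09 -0.   -1.57]
0.24 [-1.28 -0.01 -1.63]
0.12 [-1.48 -0.01 -1.66]
0.0 [-1.68 -0.01 -1.68]
```

Gripped with 29.5 mm opening. I'll raise it along the arc.

Call:
{"api": "drive_tool", "payload": {"moves": [-0.01, 0, -0.2, 0, 20, -0.05, 0, -0.4, 0, 20, -0.11, 0, -0.6, 0, 20, -0.19, 0, -0.78, 0, 20, -0.19, 0, -0.78, 0, 20], "squeeze": 25}}

```text
time_s: 15.6
tool_pos: [0.4602, -0.0249, 0.0675]
tool_rot: [-180.0, -0.1, 174.2]
force: [-2.9, -4.9, 0.5]
grip_width: 0.029
grasp_force: 25.0
```

Run:
```python
from h import *
s=st(); print(np.hypot(s[0]+.046,s[2]-.0545))
```

```text
t 15.6 grasp in stand [-0.1064 -0.      0.0862] rot [-1.800e+02 -1.000e-01  1.742e+02] F [-2.9 -4.9  0.5] M [-0.98  0.82  0.01] w 0.029 25.00348427623976
0.06820518884649358
```

Call:
{"api": "drive_tool", "payload": {"moves": [-0.11, -0.02, -0.17, 0, 20, -0.23, -0.02, -0.33, 0, 20, -0.38, -0.02, -0.48, 0, 20, -0.54, -0.02, -0.6, 0, 20, -0.71, -0.02, -0.71, 0, 20]}}

```text
time_s: 16.23
tool_pos: [0.4878, -0.0279, 0.0957]
tool_rot: [180.0, -0.2, 174.2]
force: [-4.4, -2.9, -0.8]
grip_width: 0.0288
grasp_force: 25.0
```

Call:
{"api": "drive_tool", "payload": {"moves": [-0.19, 0, -0.08, 0, 20, -0.38, 0, -0.14, 0, 20, -0.58, 0, -0.17, 0, 20, -0.72, 0, -0.18, 0, 20, -0.78, 0, -0.19, 0, 20]}}

```text
time_s: 16.85
tool_pos: [0.5209, -0.0314, 0.1045]
tool_rot: [180.0, 0.1, 174.2]
force: [-4.3, -4.0, 3.4]
grip_width: 0.029
grasp_force: 25.0
```

Run:
```python
from h import *
s=st(); print(np.hypot(s[0]+.046,s[2]-.0545))
```

```text
t 16.85 grasp in stand [-4.530e-02 -1.000e-04  1.232e-01] rot [1.800e+02 1.000e-01 1.742e+02] F [-4.3 -4.   3.4] M [-0.69  1.2  -0.01] w 0.029 24.994576340541244
0.06874785491700014
```

Call:
{"api": "drive_tool", "payload": {"moves": [-0.04, -0.02, 0, 0, 20, -0.06, -0.04, 0, 0, 20, -0.06, -0.04, 0, 0, 20]}}

```text
time_s: 17.23
tool_pos: [0.5234, -0.0318, 0.1045]
tool_rot: [179.9, 0.1, 174.2]
force: [-3.8, -0.4, 5.9]
grip_width: 0.0293
grasp_force: 25.0
```

Run:
```python
from h import *
s=st()
for n,c in (("side",(180,300,260,390)),):
    p,d=env.read_camera(n); a=cv2.resize(p[c[0]:c[1],c[2]:c[3],::-1],None,fx=4,fy=4,interpolation=cv2.INTER_CUBIC)
p,W=wcloud("w9"); b=p[60:420,80:600,::-1]; cv2.imwrite("pics/m9.png",cv2.resize(np.hstack([cv2.resize(a,(390,360)),b]),None,fx=.87,fy=.87))
```

```text
t 17.23 grasp in stand [-0.0428 -0.0003  0.1232] rot [1.799e+02 1.000e-01 1.742e+02] F [-3.8 -0.4  5.9] M [-0.1   0.96  0.01] w 0.0293 24.995182938873768
```

View pics/m9.png

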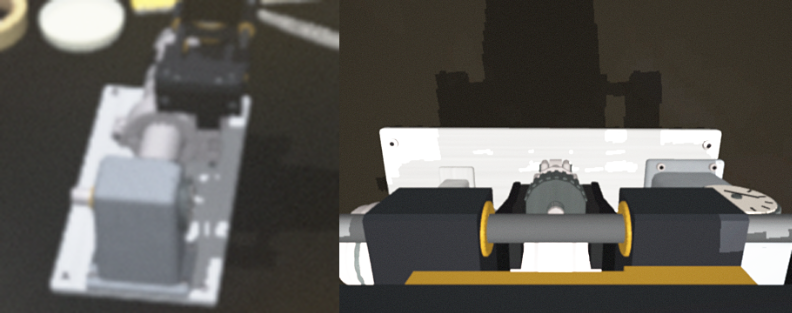

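Call:
{"api": "drive_tool", "payload": {"moves": [-0.03, 0, 0, 0, 20, -0.05, 0, 0, 0, 20, -0.05, 0, 0, 0, 20]}}

```text
time_s: 17.7
tool_pos: [0.5254, -0.032, 0.1045]
tool_rot: [179.9, 0.1, 174.3]
force: [-3.4, -0.8, 5.9]
grip_width: 0.029
grasp_force: 25.0
```

Run:
```python
from h import *
s=st()
S=(np.load("w9W.npy")-O)@Rs
q=S[(abs(S[...,1])<.02)&(S[...,2]>.1)&(S[...,2]<.145)&(S[...,0]<-.01)&(S[...,0]>-.08)]
b=np.round(q[:,0]/.003).astype(int)
for k in np.unique(b): print("n",round(k*.003,3),(b==k).sum(),np.percentile(q[b==k,2],[5,50,97]).round(4),np.percentile(q[b==k,1],[2,98]).round(4))
```

```text
t 17.7 grasp in stand [-0.0408 -0.0003  0.1232] rot [1.799e+02 1.000e-01 1.743e+02] F [-3.4 -0.8  5.9] M [-0.04  0.93 -0.04] w 0.029 24.993238281458616
n -0.066 48 [0.1172 0.1237 0.1275] [-0.0033  0.0038]
n -0.063 543 [0.1156 0.1261 0.1293] [-0.0075  0.0086]
n -0.06 495 [0.1181 0.1283 0.1297] [-0.0109  0.0117]
n -0.057 498 [0.1208 0.1286 0.13  ] [-0.013   0.0138]
n -0.054 1168 [0.1098 0.129  0.14  ] [-0.0198  0.0198]
n -0.051 845 [0.1085 0.1293 0.1383] [-0.019   0.0193]
n -0.048 314 [0.1283 0.1293 0.1307] [-0.0149  0.0152]
n -0.045 4 [0.1273 0.1278 0.1279] [-0.0144  0.0138]
n -0.039 15 [0.1406 0.1434 0.1445] [-0.0144  0.0149]
n -0.036 25 [0.1396 0.1417 0.1448] [-0.0144  0.015 ]
n -0.033 9 [0.1403 0.1415 0.1449] [-0.0144  0.0149]
n -0.021 7 [0.111  0.1111 0.1118] [-0.0064  0.01  ]
n -0.018 313 [0.1093 0.111  0.1127] [-0.0112  0.0111]
n -0.015 341 [0.1103 0.1125 0.1142] [-0.0113  0.0116]
n -0.012 336 [0.112  0.1138 0.1156] [-0.0111  0.012 ]
n -0.009 55 [0.1126 0.1145 0.1157] [-0.0115  0.0115]
```

Run:
```python
from h import *
st()
for k in range(1):
    p,W=wcloud("w10"); S=(W-O)@Rs
    m=(abs(S[...,1])<.0165)&(S[...,2]>.125)&(S[...,2]<.134)&(S[...,0]<-.03)&(S[...,0]>-.08); q=S[m]
    A=np.c_[q[:,:2],np.ones(len(q))]; print("plane",np.linalg.lstsq(A,q[:,2],rcond=None)[0].round(4),len(q), q.min(0).round(4),q.max(0).round(4))
    for x in (-.062,-.06,-.057,-.054,-.051,-.048,-.045):
        t=q[abs(q[:,0]-x)<.001]; 
        if len(t): print(x,np.percentile(t[:,1],[1,99]).round(4),np.median(t[:,2]).round(4))
cv2.imwrite("pics/w10c.png",cv2.resize(p[210:360,220:440,::-1],None,fx=3.4,fy=3.4,interpolation=cv2.INTER_CUBIC))
```

```text
t 17.7 grasp in stand [-0.0408 -0.0003  0.1232] rot [1.799e+02 1.000e-01 1.743e+02] F [-3.4 -0.8  5.9] M [-0.04  0.93 -0.04] w 0.029 24.993238281458616
plane [ 0.1152 -0.001   0.1352] 2523 [-0.0636 -0.0164  0.125 ] [-0.0443  0.0165  0.134 ]
-0.062 [-0.0073  0.0067] 0.1273
-0.06 [-0.0096  0.0088] 0.1287
-0.057 [-0.0123  0.012 ] 0.1289
-0.054 [-0.013   0.0139] 0.1291
-0.051 [-0.0162  0.0162] 0.1293
-0.048 [-0.0151  0.0156] 0.1294
-0.045 [-0.0147  0.0151] 0.1293
```

View pics/w10c.png

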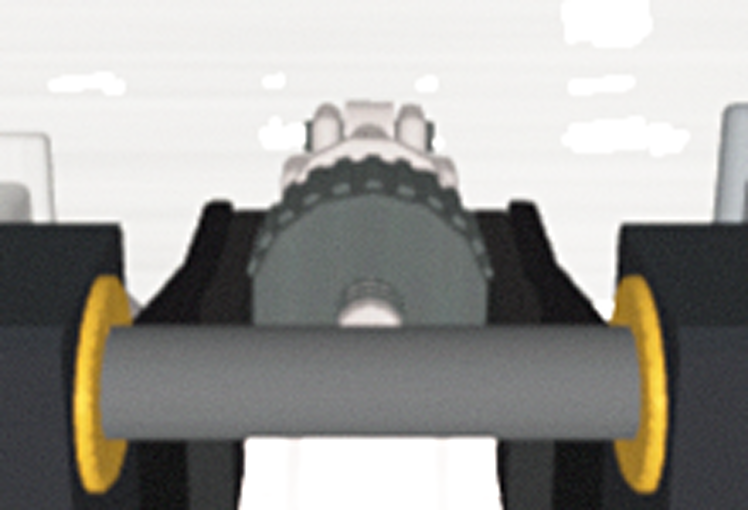

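The knob follows the tool; its centre is now at about x −0.0485, roughly 0.04–0.06 rad short of upright. I'll keep pushing gently to the hard stop.

Call:
{"api": "drive_tool", "payload": {"moves": [-0.03, 0, 0, 0, 20, -0.06, 0, 0, 0, 20, -0.08, 0, 0, 0, 20, -0.08, 0, 0, 0, 20]}}

```text
time_s: 18.25
tool_pos: [0.5277, -0.0322, 0.1043]
tool_rot: [179.9, -0.0, 174.3]
force: [-5.7, -0.4, 6.0]
grip_width: 0.0294
grasp_force: 25.0
```

Call:
{"api": "drive_tool", "payload": {"moves": [-0.03, 0, 0, 0, 20, -0.05, 0, 0, 0, 20, -0.05, 0, 0, 0, 20]}}

```text
time_s: 18.62
tool_pos: [0.5279, -0.0323, 0.1041]
tool_rot: [179.9, -0.2, 174.3]
force: [-10.7, -0.3, 9.5]
grip_width: 0.0289
grasp_force: 25.0
```

```bash
cat >> h.py <<'E'
def knob(n):
    p,W=wcloud(n); S=(W-O)@Rs
    m=(abs(S[...,1])<.0165)&(S[...,2]>.105)&(S[...,2]<.134)&(S[...,0]<-.025)&(S[...,0]>-.08); q=S[m]
    for x in np.arange(-.064,-.03,.003):
        t=q[abs(q[:,0]-x)<.0006]
        if len(t)>5: print(x.round(3),len(t),np.percentile(t[:,1],[1,99]).round(4),np.median(t[:,2]).round(4))
E
python3 - <<'E'
from h import *
st();knob("w11")
E
```

```text
t 18.62 grasp in stand [-0.0383 -0.0003  0.1228] rot [179.9  -0.2 174.3] F [-10.7  -0.3   9.5] M [ 0.02  2.48 -0.01] w 0.0289 24.99247689731419
-0.061 61 [-0.0036  0.0043] 0.1226
-0.058 177 [-0.0079  0.0091] 0.1283
-0.055 166 [-0.0116  0.0121] 0.1291
-0.052 194 [-0.013   0.0141] 0.1291
-0.049 246 [-0.0145  0.0158] 0.1294
-0.046 151 [-0.0151  0.0155] 0.1295
-0.043 136 [-0.0148  0.0152] 0.1292
```

The bolt is at its stop; the force rises at −10.7 N and the knob centre is at x −0.046. The pads grip it 7 mm off centre. I'll open, rise above the collar top, recentre on the knob and turn back for the first stroke.

Call:
{"api": "drive_tool", "payload": {"moves": [0, 0, 0, 0, 50, 0.1, 0.01, 0, 0, 50, 0.2, 0.01, -0.5, 0, 50, 0.2, 0.01, -0.55, -1, 50, 0.2, 0.01, -0.55, -2, 50]}}

```text
time_s: 19.3
tool_pos: [0.5224, -0.0317, 0.1257]
tool_rot: [180.0, 0.2, -165.4]
force: [0.5, 0.4, -0.2]
grip_width: 0.0496
grasp_force: 0.0
```

Run:
```python
from h import *
st(); print(env.get_obs()["qpos"]); tos((-.046,.0003,.136),194)
```

```text
t 19.3 grasp in stand [-0.0438 -0.0003  0.1444] rot [ 180.     0.2 -165.4] F [ 0.5  0.4 -0.2] M [0.07 0.07 0.04] w 0.0496 0.0
[-28.02866672   7.27599065  30.82785214 109.16512752  -4.19633942
  64.47901619 108.96629799]
t 19.3 pos [ 0.5224 -0.0317  0.1257] rot [ 1.7998e+02  1.7000e-01 -1.6543e+02] F [ 0.5  0.4 -0.2] -> units [0.05 0.03 0.21] turn 0.06 q [-28.   7.  31. 109.  -4.  64. 109.]
```

Call:
{"api": "drive_tool", "payload": {"moves": [0.05, 0.03, 0, 0, 50, 0.05, 0.03, 0.17, 0, 50, 0.05, 0.03, 0.17, 0, 20, 0.05, 0.03, 0.17, 0, 20, 0.05, 0.03, 0.17, 0, 20], "squeeze": 15}}

```text
time_s: 19.92
tool_pos: [0.5193, -0.0322, 0.1182]
tool_rot: [-180.0, 0.0, -165.8]
force: [-1.0, -1.2, -0.2]
grip_width: 0.0294
grasp_force: 15.0
```

Call:
{"api": "drive_tool", "payload": {"moves": [0, 0, 0, 0, 20, 0, 0, 0.003, 0.5, 20, 0, 0, 0.008, 1, 20, 0, 0, 0.012, 1.5, 20, 0, 0, 0.016, 2, 20]}}

```text
time_s: 20.55
tool_pos: [0.5193, -0.0315, 0.1175]
tool_rot: [180.0, 0.0, 174.0]
force: [0.3, 0.4, -0.5]
grip_width: 0.0292
grasp_force: 15.0
```

Run:
```python
from h import *
st()
```

```text
t 20.55 grasp in stand [-0.0469 -0.0004  0.1362] rot [180.   0. 174.] F [ 0.3  0.4 -0.5] M [ 0.2  -0.02 -0.02] w 0.0292 14.996165782213211
```

Call:
{"api": "drive_tool", "payload": {"moves": [0, 0, 0.005, 0.6, 20, 0, 0, 0.01, 1.2, 20, 0, 0, 0.014, 1.8, 20, 0, 0, 0.019, 2.4, 20, 0, 0, 0.024, 3, 20]}}

```text
time_s: 21.18
tool_pos: [0.5197, -0.0307, 0.1167]
tool_rot: [179.9, -0.0, 144.0]
force: [1.7, 1.7, 0.6]
grip_width: 0.0292
grasp_force: 15.0
```

```bash
python3 -c "
from h import *
st()"
```

```text
t 21.18 grasp in stand [-0.0466  0.0005  0.1354] rot [179.9  -0.  144. ] F [1.7 1.7 0.6] M [ 0.5  -0.28 -0.02] w 0.0292 14.99536246061325
```

Call:
{"api": "drive_tool", "payload": {"moves": [0, 0, 0.005, 0.6, 20, 0, 0, 0.01, 1.2, 20, 0, 0, 0.014, 1.8, 20, 0, 0, 0.019, 2.4, 20, 0, 0, 0.024, 3, 20]}}

```text
time_s: 21.8
tool_pos: [0.5204, -0.0301, 0.1159]
tool_rot: [179.8, -0.0, 114.1]
force: [2.8, 3.0, -1.0]
grip_width: 0.0294
grasp_force: 15.0
```

```bash
python3 -c "
from h import *
st()"
```

```text
t 21.8 grasp in stand [-0.046   0.0011  0.1346] rot [179.8  -0.  114.1] F [ 2.8  3.  -1. ] M [ 0.6  -0.63  0.1 ] w 0.0294 14.994935095310211
```

Call:
{"api": "drive_tool", "payload": {"moves": [0, 0, 0.002, 0.25, 20, 0, 0, 0.004, 0.5, 20]}}

```text
time_s: 22.05
tool_pos: [0.5205, -0.03, 0.1158]
tool_rot: [179.8, -0.1, 109.2]
force: [3.0, 2.8, -0.0]
grip_width: 0.0293
grasp_force: 15.0
```

```bash
python3 -c "
from h import *
st()"
```

```text
t 22.05 grasp in stand [-0.0458  0.0012  0.1345] rot [ 1.798e+02 -1.000e-01  1.092e+02] F [ 3.   2.8 -0. ] M [ 0.63 -0.65  0.06] w 0.0293 14.996952563524246
```

Call:
{"api": "drive_tool", "payload": {"moves": [0, 0, 0.002, 0.25, 20, 0, 0, 0.004, 0.5, 20]}}

```text
time_s: 22.3
tool_pos: [0.5207, -0.03, 0.1157]
tool_rot: [179.8, -0.1, 104.2]
force: [3.3, 2.8, -1.3]
grip_width: 0.0294
grasp_force: 15.0
```

```bash
python3 -c "
from h import *
st()"
```

```text
t 22.3 grasp in stand [-0.0457  0.0012  0.1344] rot [ 1.798e+02 -1.000e-01  1.042e+02] F [ 3.3  2.8 -1.3] M [ 0.64 -0.71  0.05] w 0.0294 14.996931999921799
```

Call:
{"api": "drive_tool", "payload": {"moves": [0, 0, 0.002, 0.25, 20, 0, 0, 0.004, 0.5, 20]}}

```text
time_s: 22.55
tool_pos: [0.5208, -0.03, 0.1156]
tool_rot: [179.8, -0.1, 99.2]
force: [3.2, 2.7, -0.5]
grip_width: 0.0294
grasp_force: 15.0
```

```bash
python3 -c "
from h import *
st()"
```

```text
t 22.55 grasp in stand [-0.0456  0.0012  0.1343] rot [ 1.798e+02 -1.000e-01  9.920e+01] F [ 3.2  2.7 -0.5] M [ 0.71 -0.78  0.06] w 0.0294 14.997254312038422
```

Call:
{"api": "drive_tool", "payload": {"moves": [0.016, 0.025, 0.002, 0.25, 20, 0.016, 0.025, 0.004, 0.5, 20, 0.016, 0.025, 0.006, 0.75, 20, 0.016, 0.025, 0.008, 1, 20]}}

```text
time_s: 23.05
tool_pos: [0.5212, -0.0299, 0.1153]
tool_rot: [179.9, -0.1, 89.2]
force: [1.4, 1.7, 1.3]
grip_width: 0.0292
grasp_force: 15.0
```

```bash
python3 -c "
from h import *
st()"
```

```text
t 23.05 grasp in stand [-0.0452  0.0014  0.134 ] rot [ 1.799e+02 -1.000e-01  8.920e+01] F [1.4 1.7 1.3] M [ 0.3  -0.32  0.08] w 0.0292 14.99801829457283
```

Call:
{"api": "drive_tool", "payload": {"moves": [0, 0, 0.002, 0.25, 20, 0, 0, 0.004, 0.5, 20, 0, 0, 0.006, 0.75, 20, 0, 0, 0.008, 1, 20]}}

```text
time_s: 23.55
tool_pos: [0.5215, -0.0299, 0.1151]
tool_rot: [179.8, -0.1, 79.2]
force: [1.4, 1.2, 0.2]
grip_width: 0.0294
grasp_force: 15.0
```

```bash
python3 -c "
from h import *
st()"
```

```text
t 23.55 grasp in stand [-0.0449  0.0014  0.1338] rot [ 1.798e+02 -1.000e-01  7.920e+01] F [1.4 1.2 0.2] M [ 0.26 -0.48  0.11] w 0.0294 14.998194426298141
```

Call:
{"api": "drive_tool", "payload": {"moves": [0, 0, 0.001, 0.12, 20, 0, 0, 0.002, 0.25, 20]}}

```text
time_s: 23.8
tool_pos: [0.5214, -0.03, 0.115]
tool_rot: [179.8, -0.1, 76.7]
force: [3.2, 4.1, 0.7]
grip_width: 0.0294
grasp_force: 15.0
```

```bash
python3 -c "
from h import *
st()"
```

```text
t 23.8 grasp in stand [-0.0449  0.0013  0.1337] rot [ 1.798e+02 -1.000e-01  7.670e+01] F [3.2 4.1 0.7] M [ 0.67 -0.9   0.08] w 0.0294 14.999732673168182
```

Call:
{"api": "drive_tool", "payload": {"moves": [0, 0, 0.001, 0.12, 20, 0, 0, 0.002, 0.25, 20]}}

```text
time_s: 24.05
tool_pos: [0.5214, -0.0301, 0.1149]
tool_rot: [179.9, -0.1, 74.2]
force: [4.1, 3.9, 1.1]
grip_width: 0.0292
grasp_force: 15.0
```

```bash
python3 -c "
from h import *
st()"
```

```text
t 24.05 grasp in stand [-0.045   0.0012  0.1336] rot [ 1.799e+02 -1.000e-01  7.420e+01] F [4.1 3.9 1.1] M [ 0.72 -0.95  0.14] w 0.0292 15.001800209283829
```

Torque peaks have risen to about 0.11 N m (0.08–0.14 over the last readings), which is hand-tight. I'll open slightly, rise clear and check.

Call:
{"api": "drive_tool", "payload": {"moves": [0, 0, 0, 0, 35, 0, 0, 0, 0, 35, 0, 0, -0.4, 0, 35, 0, 0, -1.4, 0, 45, 0, 0, -2.2, 0, 60]}}

```text
time_s: 24.68
tool_pos: [0.5199, -0.0317, 0.2045]
tool_rot: [180.0, -0.0, 74.2]
force: [-0.0, 0.3, 0.3]
grip_width: 0.0475
grasp_force: 0.0
```

Call:
{"api": "drive_tool", "payload": {"moves": [0, 0, -0.5, 0, 60, 0, -1, -0.5, 0, 60, 0, -2, -0.5, 0, 60, 0, -2, -0.5, 0, 60]}}

```text
time_s: 25.18
tool_pos: [0.4411, -0.0088, 0.2231]
tool_rot: [-180.0, -0.1, 74.3]
force: [0.5, -0.4, 0.7]
grip_width: 0.0598
grasp_force: 0.0
```

Run:
```python
from h import *
st()
p,d=env.read_camera("top"); W=cloud("top",d); q,W2=wcloud("w20"); S=(W2-O)@Rs
ps,_=env.read_camera("side")
a=cv2.resize(p[180:300,270:420,::-1],(375,300),interpolation=cv2.INTER_CUBIC); b=cv2.resize(q[:,:,::-1],(400,300))
cv2.imwrite("pics/fin.png",np.hstack([a,b]))
m=(abs(S[...,1])<.02)&(S[...,2]>.115)&(S[...,2]<.145)&(S[...,0]<-.02)&(S[...,0]>-.08); print("knob",m.sum(),np.median(S[m],0).round(4) if m.any() else "",S[m].min(0).round(4),S[m].max(0).round(4))
```

```text
t 25.18 grasp in stand [-0.1271  0.014   0.2418] rot [-1.80e+02 -1.00e-01  7.43e+01] F [ 0.5 -0.4  0.7] M [-0.07  0.02  0.  ] w 0.0598 0.0
knob 1390 [-0.0475  0.0031  0.126 ] [-0.0613 -0.015   0.1151] [-0.03    0.0164  0.1392]
```

View pics/fin.png

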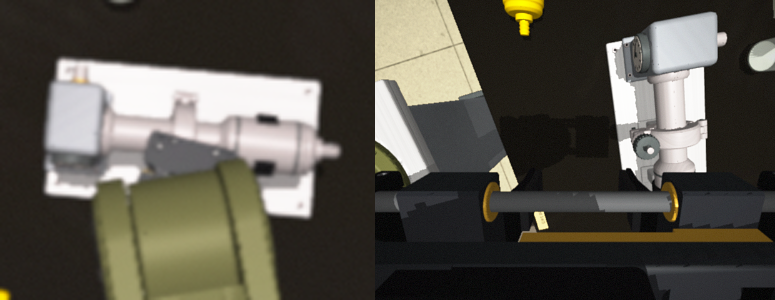

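The final view shows the collar closed over the flanges at (675,138), and the bolt upright in the fork with the nut at (647,148). The knob sits about 3.4 mm lower than before, and the robot is clear of everything. I'm handing in now.

```bash
python3 -c "
from cell import env
print(env.sign_off())"
```

```text
the job is handed in; nothing more can be done
None
```

I closed the collar and pressed it home at about 16 N, swung the bolt up to its stop in the fork, tightened the nut to about 0.11 N m, released it with the arm clear, and handed the job in at about 25 s; I was not told the verdict.

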